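# Start the clamp screw of a holding post on a ceramic decorator's bench

## Task

Slide the holding post sideways along the grey bed, foot kept down on the bed, from the parking ring onto the working ring, so that its slotted foot runs in squarely around the standing star-knob clamp screw. The screw stands in its bush but is not in the thread: without pulling it out or forcing it, turn it backward (counter-clockwise from above) until it drops off the thread's end, stop there within a quarter turn, then turn it forward (clockwise) one full turn from the place where it dropped, and finish still holding the started knob in the fingers. Leave the other things on the bench where they are.

Things in the scene. Friction and masses are not known exactly. Their poses are not given: they have to be found in the camera images.
- bed: Grey cast-iron bed fixed on the bench, spanning x -65..65 and y -215..115 mm from its origin (on the bench surface), lying roughly across the robot's front. Flat top at 45 mm, with two engraved white rings of 94 mm diameter on its long midline: parking ring at y = -145, working ring at y = -25. The bush with the clamp screw is on the midline at y = +60.
- work_mark (a point): Centre of the working ring on the bed's top face; axes as the bed's. The screw's axis is 85 mm from it along +y.
- park_mark (a point): Centre of the parking ring on the bed's top face; axes as the bed's; 120 mm along -y from the working ring.
- stand: Holding post, loose on the bed, 0.7 to 1 kg: round steel foot 90 mm across, 18 mm thick; on its centre an upright round post 18 mm in diameter, 18 to 47 mm above the underside, then a 22 mm collar and a cork cone 28 mm wide, top at 70 mm. Origin: centre of the foot's underside. Starts roughly on the parking ring, turned up to 0.25 rad from the bed's axes.
- stand_grip (a point): Point on the axis of the stand's post, 36 mm above its underside: where to grip the post (18 mm diameter) from above, fingers in any direction.
- stand_slot (a point): Point in the stand's slot where the screw's axis belongs, 85 mm from the stand's origin along its own +y. The stand's foot has a 10 mm thick, 56 mm wide tongue along +y that ends 110 mm from the origin; its slot is 28 mm wide, runs from y = 64 to the tongue's end and is open there. Axes as the stand's.
- clamp_screw: Star-knob clamp screw, loose, 0.14 to 0.24 kg, standing upright in the bush: black knob 40 mm in diameter (grips as a round), 24 mm tall, 36 to 60 mm above the origin; threaded shank below, its plain nose guided in the bush with 0.6 mm of play. Origin on the axis at the underside of its first thread. Its x axis points to that thread's end and to the small rib on top of the knob.
- screw_grip (a point): Point on the screw's axis at mid-height of the knob, 12 mm below its top: grip here from above, fingers in any direction. Height above thread_mouth: 43 to 45 mm at the start, 45 just before the drop, 39 just after, 33 one turn further in. Fingers that grip the knob carry it: it drops only when the grip is eased (or it is pressed down a little).
- screw_mark (a point): Point on the knob's rim side, 18 mm from the axis along the screw's x axis, level with screw_grip.
- thread_mouth (a point): Centre of the bush's mouth, level with the bed's top. Right-hand thread, 6 mm pitch, 1.6 mm axial play. The x axis (engraved line on the flange, turned any way) points to the thread's start: turned backward, the screw climbs, then drops 6 mm when its own x axis passes this direction; at the start it has 0.5 to 1.6 rad to go backward to it.
- spare_screw: Bystander: a second star-knob screw lying on the bench in front of the bed.
- pencil: Bystander: yellow pencil, 160 mm, lying in front of the bed.
- primer: Bystander: white bottle, 38 mm wide and 75 mm tall, behind the bed.
- saucer: Bystander: white saucer, 90 mm wide and 18 mm tall, behind the bed.
- brush_jar: Bystander: glass jar of brushes, 76 mm wide, 190 mm tall with the brushes.
- squeeze_bottle: Bystander: yellow squeeze bottle with a nozzle, 58 mm wide, 155 mm tall.
- whistle: Bystander: dark blue ceramic whistle pot with a flared neck, 92 mm wide, 112 mm tall.
- sanding_block: Bystander: cork block, 90 x 55 x 30 mm.
- bush: The fixed threaded bush itself, set flush in the bed; origin on the bench surface under thread_mouth, same axes.
Not all that is in view belongs to the job. What is shaped like the stand but turquoise is not meant.

How it is judged:
By the outcome, as a careful person would: the job done as asked, in the order asked, and still so for the second after the job is handed in, while the arm keeps its last pose, push and grip.
It also fails if it takes over 67 s, if anything falls off the work surface, if the arm or the gripper's body presses on something with over 40 N, if the wrist force passes 120 N, or if a joint passes its speed limit or range.

## Robot

A 6-joint arm with a two-finger parallel gripper is mounted at the origin on the work surface. World frame = base frame: x ahead of the robot, y to its left, z up, the work surface at z = 0. Lengths are in m, angles in rad, forces in N, time in s.
With the tool pointing down it reaches from about 0.35 to 0.975 m from the base axis. Payload 4.9 kg.
Tool frame: the origin (TCP) lies midway between the tips of the shut fingers; the grasp point (between the pads) lies 19 mm behind it (manip.hold_point_z is the distance from the TCP to the grasp point, in m); z points along the fingers, y is the line along which they close (so a half turn about z gives the same grasp; the last joint's range is limited). The gripper opens to 85 mm and grips with 20 to 120 N. Pads are 22 mm wide; open, the fingers measure 114 mm over their backs; the gripper's body (76 mm by 85 mm) begins 54 mm behind the grasp point. The pads swing forward as they close: fully open they stand 13 mm farther back than shut.
Start: joints at [0.987, 0.053, 1.613, -0, 1.476, -0.119], TCP at [0.28, 0.559, 0.231] pointing down, gripper open.
Joint ranges: [-3.01, 3.01], [-1.01, 2.22], [0.06, 2.58], [-1.02, 4.17], [0.09, 2.62], [-3.14, 3.14]. Speed limits (rad/s): [2.57, 2.57, 3.14, 3.14, 3.14, 3.14].

## Interface

Orientations are given as a unit quaternion [w, x, y, z].
In Python, from plant import manip gives the robot as it stands. The module is installed in compiled form; this text tells all that it offers.
- The arm moves only by the shell command python3 -m jog 'ROWS' [OPENING]. ROWS is JSON, one flat list of numbers, 6 for each row, row after row: the shift along the tool's x, y, z in units of 0.1 m (1.0 is 0.1 m), then the turn, a rotation vector about the tool's x, y, z in units of 180 degrees (1.0 is 180 degrees). A call has 1 to 8 rows; each row is the pose to reach, as a shift and turn from the pose commanded when the call began, along the tool's axes at that moment, turning the shorter way round; what a row does not reach only later rows make up. A row lasts 1/8 s, in which the tool goes at most 62.5 mm and 10.7 degrees, less where a joint would pass 70% of its speed; a pose out of reach is approached as far as the arm can. A call with a number of a shift or a turn outside -1 to 1 is refused whole. A call with a gripper value outside its range is refused whole. OPENING is the finger opening in mm, from 0 to 85.4, set as the call begins (- or left out, the last holds). The fingers move at their own pace and stop on an object; the grip force is fixed at half the most. Time passes only in rows, so rows that repeat a pose let the fingers close. It gives the time, the measured TCP pose, the force, the opening and the grip force at its end, in the units of the state.
- manip.state(): the state, without advancing time (a new reading comes with each control period).
- manip.grab_frame(name): name is "scene" or "top" or "wrist"; returns a dict with "img" (420x560x3 uint8, blue, green, red), "z_map" (420x560 float32, m along the optical axis (not along the pixel's ray), 0 where there is no reading), "fx", "fy", "cx", "cy" (pixels), "xyz" and "attitude" of the camera in the world; the wrist camera has in their place "T_tool_cam" (4x4, takes a point from camera to tool coordinates, whose origin is the TCP and whose axes are the flange's). Camera axes: x right, y up, looking along -z (the intrinsics and any distortion apply to the point x, -y, -z); pixel columns grow to the right and rows downward; lengths in m; the calibration is good to about 2 mm. A picture is of the moment at which its call begins: read the wrist's pose just before it.
- manip.job_done(): hands the job in; it is judged then, once.
The state is a dict: "time": time; "joint_pos": joint angles; "joint_vel": joint speeds; "joint_efforts": joint torques, N m; "tool_pos": TCP position; "tool_rot": TCP orientation; "contact_force": force on the tool from outside, world axes, zero at the start; "ft_torque": the same for the moment, N m; "gripper_width": opening from 0.0 (shut) to 1.0 (fully open); "grasp_force": force on a finger pad.
Only numpy, scipy, OpenCV 4.12 (cv2) and the standard library are available. Lean on these libraries where they do the work, as an engineer would, in place of code of your own. Each camera call takes 0.05 s, during which the arm holds its last target. There are 200 camera calls.

## Working session

There is one attempt and no reset: what is moved stays moved. The work goes in short steps, Python scripts to look and compute and a shell command to move; the robot and the scene stay as the last step left them, time stands still between calls to the robot, and variables do not carry over. Pictures are saved under pics/ and viewed, at most 10 in all, crops included, and the job is handed in when it is done.

```bash
mkdir -p pics; cat > h.py <<'E'
import numpy as np, cv2, json
from scipy.spatial.transform import Rotation as R
from plant import manip
def q2R(q): return R.from_quat([q[1],q[2],q[3],q[0]]).as_matrix()
def frame(name):
    s=manip.state(); f=manip.grab_frame(name)
    if name=='wrist':
        T=np.eye(4); T[:3,:3]=q2R(s['tool_rot']); T[:3,3]=s['tool_pos']
        f['T']=T@np.array(f['T_tool_cam'])
    else:
        T=np.eye(4); T[:3,:3]=q2R(f['attitude']); T[:3,3]=f['xyz']; f['T']=T
    return f
def cloud(f):
    z=f['z_map']; h,w=z.shape; v,u=np.mgrid[:h,:w]
    p=np.stack([(u-f['cx'])/f['fx']*z,-(v-f['cy'])/f['fy']*z,-z,np.ones_like(z)],-1)
    P=(p@f['T'].T)[...,:3]; P[z==0]=np.nan
    return P
def proj(f,p):
    c=np.linalg.inv(f['T'])@np.append(p,1); return np.array([f['cx']+f['fx']*c[0]/-c[2], f['cy']-f['fy']*c[1]/-c[2]])
def plane(f,u,v,z):
    d=f['T'][:3,:3]@np.array([(u-f['cx'])/f['fx'],-(v-f['cy'])/f['fy'],-1]); o=f['T'][:3,3]
    return o+d*(z-o[2])/d[2]
E
python3 - <<'E'
from h import *
for n in('scene','top'):
    f=frame(n); cv2.imwrite(f'pics/{n}0.png',f['img']); print(n,{k:(np.round(v,3).tolist() if not isinstance(v,float) else v) for k,v in f.items() if k not in('img','z_map','T')})
    P=cloud(f); np.save(f'{n}0.npy',P)
s=manip.state(); print(s)
E
```

```text
scene {'fx': 546.1825848530292, 'fy': 546.1825848530292, 'cx': 284.6488040681125, 'cy': 209.19931961924905, 'xyz': [1.152, 0.607, 1.165], 'attitude': [0.361, 0.121, 0.304, 0.873]}
top {'fx': 424.305027932005, 'fy': 424.305027932005, 'cx': 281.7994317694481, 'cy': 214.66451675669606, 'xyz': [0.353, -0.002, 1.396], 'attitude': [-0.705, -0.049, 0.044, 0.706]}
{'time': 0.1, 'joint_pos': array([ 9.86971358e-01,  5.33237764e-02,  1.61413709e+00,  2.86887937e-05,
        1.47598000e+00, -1.18981071e-01]), 'joint_vel': array([-0.00228177, -0.00112391, -0.00173139,  0.00041304, -0.00040748,
        0.0003643 ]), 'joint_efforts': array([-2.58966480e-05, -3.94904780e+01, -3.71363533e+01, -1.27777735e-04,
        3.92377362e-03,  1.39770145e-05]), 'tool_pos': array([0.27985429, 0.55823022, 0.23017724]), 'tool_rot': array([-3.31498289e-04,  2.30336259e-01,  9.73110659e-01, -8.62721220e-04]), 'contact_force': array([-0.42248078,  0.30632933, -0.63528318]), 'ft_torque': array([0.0066413 , 0.00863814, 0.01395487]), 'grasp_force': 0.0, 'gripper_width': 0.9990473824046034}
```

View pics/scene0.png

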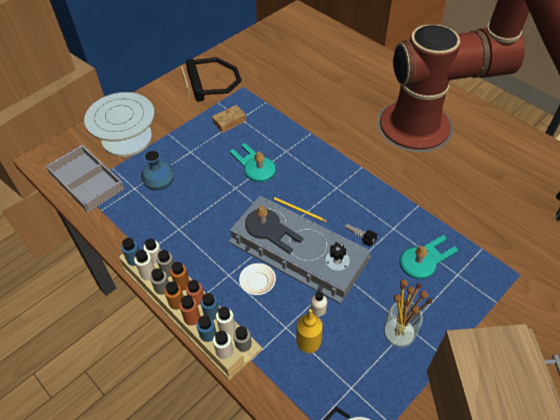

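View pics/top0.png

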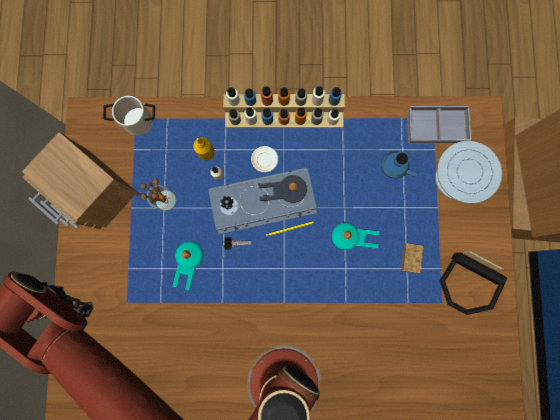

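The grey stand sits on the bed at top (292,187), scene (262,222). The turquoise look-alikes are at top (345,237) and (188,255), so not those. The clamp screw stands at top (228,203), scene (338,250), and the spare screw lies at top (237,243), so not that one. Next I'll measure the bed, stand and screw.

```bash
python3 - <<'E'
from h import *
for n,box in (('top',(165,235,200,325)),('scene',(190,305,225,375))):
    P=np.load(n+'0.npy'); a,b,c,d=box
    Q=P[a:b,c:d].reshape(-1,3); Q=Q[~np.isnan(Q[:,0])]
    # largest comp of z 35-130mm
    B=Q[(Q[:,2]>.03)&(Q[:,2]<.14)]
    m=B[np.abs(B[:,2]-.045)<.012]
    r=cv2.minAreaRect((m[:,:2]*1000).astype(np.float32)); print(n,'bed',r,np.median(m[:,2]))
    h=B[B[:,2]>.09]
    l=cv2.kmeans(h[:,:2].astype(np.float32),2,None,(3,50,1e-5),5,cv2.KMEANS_PP_CENTERS)
    for k in (0,1):
        g=h[l[1][:,0]==k]; print(' tall',len(g),g.mean(0),g.max(0),g.min(0))
    t=B[(B[:,2]>.057)&(B[:,2]<.07)]
f=frame('top'); cv2.imwrite('pics/crop.png',cv2.resize(f['img'][155:260,195:335],None,fx=5,fy=5,interpolation=cv2.INTER_CUBIC))
E
```

```text
top bed ((615.4481811523438, 80.055419921875), (208.82273864746094, 330.8069152832031), 11.30642032623291) 0.045510159459260735
 tall 114 [0.56551687 0.18088621 0.09894282] [0.58362313 0.20006122 0.10558653] [0.54659604 0.16259478 0.09018342]
 tall 63 [ 0.61449294 -0.02482489  0.10823838] [ 0.62978709 -0.01403285  0.11814839] [ 0.60128611 -0.03583273  0.09220687]
scene bed ((587.4511108398438, 70.96798706054688), (262.9024963378906, 332.42608642578125), 12.318087577819824) 0.0446799558178137
 tall 98 [ 0.61873829 -0.02461046  0.10690233] [ 0.62877538 -0.0131396   0.11863254] [ 0.60463122 -0.04003891  0.09342184]
 tall 179 [0.56657695 0.17966623 0.09778878] [0.58369512 0.19801362 0.10314806] [0.54760521 0.15853631 0.09018535]
```

View pics/crop.png

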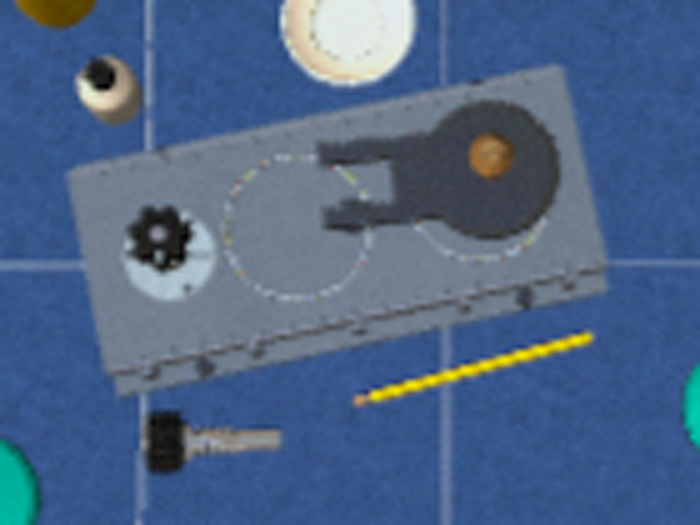

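The crop confirms the choice: the grey slotted-foot stand is at crop (490,155) with its tongue pointing left, and the standing knob is at (160,235) on its flange. Now I'll move above the stand.

```bash
J="python3 -m jog"; M='[-0.94,-0.62,0,0,0,0,-0.94,-0.62,0,0,0,0,-0.94,-0.62,0,0,0,0]'
python3 -m jog '[-0.5,-0.31,0,0,0,0,-0.94,-0.62,0,0,0,0,-0.94,-0.62,0,0,0,0]'
python3 -m jog '[-0.5,-0.31,0,0,0,0,-0.94,-0.62,0,0,0,0]'
python3 -m jog '[-0.5,-0.31,0,0,0,0,-0.94,-0.62,0,0,0,0]'
python3 -m jog '[-0.5,-0.31,0,0,0,0,-0.94,-0.62,0,0,0,0]'
python3 -m jog '[-0.5,-0.31,0,0,0,0,-0.94,-0.62,0,0,0,0]'
python3 -m jog '[-0.5,-0.31,0,0,0,0,-0.9,-0.6,0,0,0,0]'
python3 -m jog '[0,0,0,0,0,0.06,0,0,0,0,0,0.12,0,0,0,0,0,0.18,0,0,0,0,0,0.24,0,0,0,0,0,0.29,0,0,0,0,0,0.29,0,0,0,0,0,0.29]'
cat >> h.py <<'E'
def rel(p,yaw=None):
    "shift in tool units to TCP p; yaw = wanted world angle of tool y"
    s=manip.state(); A=q2R(s['tool_rot']); y=A[:,1]; c=np.arctan2(y[1],y[0])
    d=A.T@(np.array(p)-s['tool_pos'])/.1
    t=0 if yaw is None else -(((yaw-c)+np.pi/2)%np.pi-np.pi/2)/np.pi
    return np.round(d,3),round(t,4),'yaw',round(c,4),'z',A[:,2].round(3)
E
python3 - <<'E'
from h import *
f=frame('wrist'); cv2.imwrite('pics/w1.png',f['img']); np.save('w1.npy',cloud(f))
s=manip.state(); print(s['time'],s['tool_pos'],s['joint_pos'].round(2)); print(rel([.616,-.025,.2],.2)); print(np.round(f['T_tool_cam'],3),f['fx'])
E
```

```text
time: 0.52
tool_pos: [0.3376, 0.4587, 0.2309]
tool_rot: [0.0, 0.232, 0.973, -0.0]
contact_force: [0.5, 0.4, 0.6]
gripper_width: 0.998
grasp_force: 0.0
time: 0.78
tool_pos: [0.3928, 0.3632, 0.2312]
tool_rot: [-0.0, 0.229, 0.973, 0.0]
contact_force: [0.5, 0.6, 0.1]
gripper_width: 1.001
grasp_force: 0.0
time: 1.02
tool_pos: [0.4494, 0.2652, 0.2312]
tool_rot: [-0.0, 0.23, 0.973, 0.0]
contact_force: [-0.6, -0.3, -0.1]
gripper_width: 0.999
grasp_force: 0.0
time: 1.27
tool_pos: [0.5059, 0.1675, 0.2312]
tool_rot: [0.0, 0.23, 0.973, 0.0]
contact_force: [0.5, 0.6, -0.4]
gripper_width: 1.003
grasp_force: 0.0
time: 1.52
tool_pos: [0.5623, 0.07, 0.2312]
tool_rot: [0.0, 0.23, 0.973, 0.0]
contact_force: [0.1, 0.1, 0.1]
gripper_width: 1.0
grasp_force: 0.0
time: 1.78
tool_pos: [0.616, -0.0241, 0.231]
tool_rot: [-0.0, 0.23, 0.973, 0.0]
contact_force: [-0.2, 1.0, -0.5]
gripper_width: 1.0
grasp_force: 0.0
time: 2.65
tool_pos: [0.615, -0.0226, 0.2311]
tool_rot: [-0.0, 0.634, 0.773, 0.0]
contact_force: [-0.8, 0.4, -0.4]
gripper_width: 0.998
grasp_force: 0.0
2.7 [ 0.61495945 -0.02268511  0.2311374 ] [-0.16  0.03  1.64  0.    1.48 -0.35]
(array([-0.025,  0.006,  0.311]), np.float64(-0.0009), 'yaw', np.float64(0.1971), 'z', array([-0.,  0., -1.]))
[[-0.     0.951  0.309  0.08 ]
 [ 1.     0.     0.001 -0.   ]
 [ 0.     0.309 -0.951 -0.142]
 [ 0.     0.     0.     1.   ]] 316.6595728363205
```

View pics/w1.png

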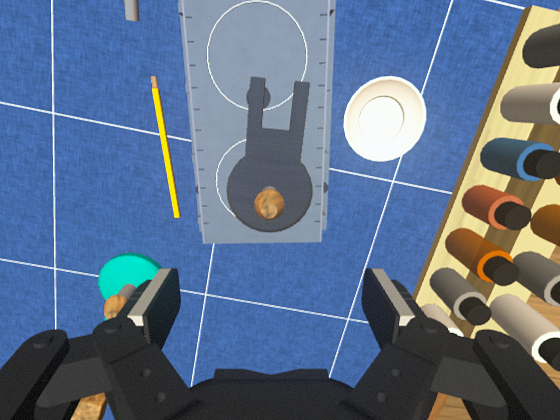

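The wrist view shows the stand with its cone at (268,203), slot mouth at about (278,80), parking ring edge at (220,180) and working ring centred at about (257,55). Next I'll measure the axes.

```bash
python3 - <<'E'
from h import *
P=np.load('w1.npy'); img=cv2.imread('pics/w1.png'); P=P.copy(); P[245:]=np.nan
z=P[...,2]
bed=(abs(z-.045)<.003); b=P[bed][:,:2]; r=cv2.minAreaRect((b*1000).astype(np.float32)); print('bed',r,np.median(z[bed]))
# long edges direction: rings by white pixels
g=img.min(2); white=bed&(g>150)
W=P[white][:,:2]
# fit two circles R=47 separated 120: optimise
from scipy.optimize import least_squares
def res(p):
    a=p[2]; y=np.array([-np.sin(a),np.cos(a)])
    d1=np.linalg.norm(W-p[:2],axis=1)-.047; d2=np.linalg.norm(W-(p[:2]+.12*y),axis=1)-.047
    return np.where(abs(d1)<abs(d2),d1,d2)
o=least_squares(res,[.61,-.02,.2],loss='soft_l1',f_scale=.001); print('park',o.x,np.median(abs(o.fun)),len(W))
a=o.x[2];y=np.array([-np.sin(a),np.cos(a)]); print('work',o.x[:2]+.12*y,'screw',o.x[:2]+.205*y)
foot=(abs(z-.063)<.003)&(g<90); F=P[foot][:,:2]; c,rad=cv2.minEnclosingCircle((F*1000).astype(np.float32)); print('foot',c,rad,len(F))
tong=(abs(z-.055)<.0025)&(g<90); T=P[tong][:,:2]; r=cv2.minAreaRect((T*1000).astype(np.float32)); print('tongue',r)
co=z>.1; C=P[co]; C=C[np.linalg.norm(C[:,:2]-[.616,-.025],axis=1)<.03]; print('cone',C.mean(0),C.max(0),C.min(0))
E
```

```text
bed ((706.858642578125, 47.60066223144531), (372.8206787109375, 238.58572387695312), 10.856938362121582) 0.044542469929964745
park [ 0.60308343 -0.0220577   0.21293071] 0.018859179837386456 1933
work [0.57772439 0.09523219] screw [0.55976174 0.17831253]
foot (740.4522705078125, -1.552663803100586) 167.00979614257812 2836
tongue ((734.5115966796875, 19.183334350585938), (345.8895263671875, 213.22010803222656), 19.21286392211914)
cone [ 0.61338748 -0.02540673  0.10899705] [ 0.62768751 -0.01433934  0.11640815] [ 0.60014932 -0.04171152  0.10016647]
```

```bash
cat > fit.py <<'E'
from h import *
from scipy.optimize import least_squares
def fit(P,img,c0,a0=.21,vmax=245,verb=1):
    P=P.copy(); P[vmax:]=np.nan; z=P[...,2]; g=img.min(2)
    y=np.array([-np.sin(a0),np.cos(a0)]); x=np.array([y[1],-y[0]]); d=P[...,:2]-[.603,-.022]
    near=(abs(d@x)<.063)&(d@y>-.068)&(d@y<.255)
    white=near&(abs(z-.045)<.004)&(g>135); W=P[white][:,:2]
    def res(p):
        a=p[2]; y=np.array([-np.sin(a),np.cos(a)])
        d1=np.linalg.norm(W-p[:2],axis=1)-.047; d2=np.linalg.norm(W-(p[:2]+.12*y),axis=1)-.047
        return np.where(abs(d1)<abs(d2),d1,d2)
    o=least_squares(res,[.605,-.022,a0],loss='soft_l1',f_scale=.001); a=o.x[2]; y=np.array([-np.sin(a),np.cos(a)])
    print('bed',o.x.round(4),'medres',np.median(abs(o.fun)),len(W),'work',(o.x[:2]+.12*y).round(4),'screw',(o.x[:2]+.205*y).round(4))
    # stand outline: dark top pixels vs template
    M=near&(g<90)&(z>.05)&(z<.069); F=P[M]
    foot=F[F[:,2]>.0595][:,:2]; ton=F[F[:,2]<.058][:,:2]
    foot=foot[np.linalg.norm(foot-c0,axis=1)<.055]; c,r=cv2.minEnclosingCircle((foot*1000).astype(np.float32)); print('foot',c,r,len(foot))
    ton=ton[(np.linalg.norm(ton-c0,axis=1)>.05)&(np.linalg.norm(ton-c0,axis=1)<.12)]
    rr=cv2.minAreaRect((ton*1000).astype(np.float32)); print('tongue',rr,len(ton))
    cx=np.array(c)/1000; m=np.array(rr[0])/1000-cx; print('stand yaw',np.arctan2(-m[0],m[1]))
    C=P[near&(z>.095)]; C=C[np.linalg.norm(C[:,:2]-c0,axis=1)<.03]; print('cone',C.mean(0).round(4),(C.max(0)+C.min(0))/2)
E
python3 - <<'E'
from fit import *
fit(np.load('w1.npy'),cv2.imread('pics/w1.png'),np.array([.614,-.024]))
E
```

```text
bed [ 0.6035 -0.0327  0.2095] medres 0.012639078981868002 20566 work [0.5786 0.0847] screw [0.5609 0.1679]
foot (614.3807373046875, -26.969202041625977) 40.45323181152344 2457
tongue ((605.9014892578125, 49.154659271240234), (55.84362030029297, 62.522621154785156), 6.127986907958984) 1979
stand yaw 0.11093024992607664
cone [ 0.6133 -0.025   0.1084] [ 0.61391842 -0.02802543  0.1057581 ]
```

```bash
sed -i "s/(g>135)/(cv2.morphologyEx(g,cv2.MORPH_TOPHAT,np.ones((9,9)))>25)/" fit.py
python3 - <<'E'
from fit import *
P=np.load('w1.npy');img=cv2.imread('pics/w1.png')
fit(P,img,np.array([.614,-.026]))
# bed long edges
P=P.copy();P[245:]=np.nan
b=(abs(P[...,2]-.045)<.005); 
for v0,v1 in((60,235),):
  L=[];Rr=[]
  for v in range(v0,v1,3):
    u=np.where(b[v,170:345])[0]+170
    if len(u)>20: L.append(P[v,u[0],:2]);Rr.append(P[v,u[-1],:2])
  for E in(L,Rr):
    vx,vy,x,y=cv2.fitLine(np.array(E,np.float32),cv2.DIST_HUBER,0,.001,.001).ravel(); 
    if vy<0: vx,vy=-vx,-vy
    print('edge yaw',np.arctan2(-vx,vy),x,y)
E
```

```text
bed [ 0.6036 -0.0219  0.2164] medres 0.0005019012665960845 851 work [0.5778 0.0953] screw [0.5595 0.1784]
foot (614.3807373046875, -26.969202041625977) 40.45323181152344 2457
tongue ((605.99072265625, 48.32383346557617), (55.84362030029297, 64.19381713867188), 6.127986907958984) 2086
stand yaw 0.11097367550546706
cone [ 0.6133 -0.025   0.1084] [ 0.61391842 -0.02802543  0.1057581 ]
edge yaw 0.21324714 0.53052753 -0.0018248939
edge yaw 0.2147289 0.6671446 -0.004497133
```

```bash

python3 -m jog '[-0.035,-0.02,0.5,0,0,0,-0.035,-0.02,0.9,0,0,0]'
python3 -m jog '[0,0,0.5,0,0,0,0,0,0.74,0,0,0,0,0,0.74,0,0,0]' | sed -n 2,4p
python3 -m jog '[0,0,0,0,0,0,0,0,0,0,0,0,0,0,0,0,0,0,0,0,0,0,0,0,0,0,0,0,0,0,0,0,0,0,0,0]' 10
python3 -m jog '[0,0,0,0,0,0,0,0,0,0,0,0]'
```

```text
time: 2.95
tool_pos: [0.6136, -0.0269, 0.1402]
tool_rot: [0.0, 0.634, 0.773, 0.0]
contact_force: [0.8, 0.0, -0.1]
gripper_width: 1.003
grasp_force: 0.0
tool_pos: [0.6115, -0.0265, 0.0645]
tool_rot: [-0.002, 0.635, 0.773, -0.001]
contact_force: [0.2, -0.7, -0.8]
time: 4.08
tool_pos: [0.6142, -0.027, 0.0689]
tool_rot: [0.001, 0.635, 0.773, 0.0]
contact_force: [-2.3, 0.7, 6.3]
gripper_width: 0.296
grasp_force: 58.4
time: 4.32
tool_pos: [0.6142, -0.0271, 0.0689]
tool_rot: [0.001, 0.635, 0.773, 0.0]
contact_force: [-1.4, 0.5, 6.4]
gripper_width: 0.301
grasp_force: 58.4
```

```bash
python3 - <<'E'
from h import *
f=frame('wrist'); cv2.imwrite('pics/w2.png',f['img'][150:])
E
```

```text
(no output)
```

View pics/w2.png

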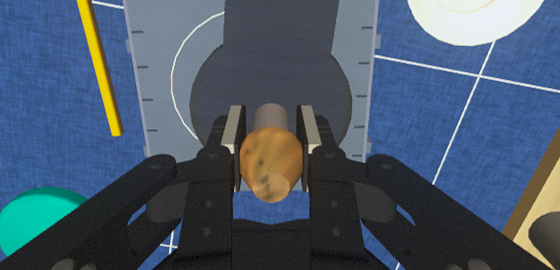

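The wrist view shows the pads on the cone's widest part at (270,150), not on the post. I'll open and grip lower.

```bash

python3 -m jog '[0,0,0,0,0,0,0,0,0,0,0,0,0,0,0,0,0,0,0,0,0.03,0,0,0]' 60 | head -2
python3 -m jog '[0,0,0.01,0,0,0,0,0,0.01,0,0,0]'
python3 -m jog '[0,0,0,0,0,0,0,0,0,0,0,0,0,0,0,0,0,0,0,0,0,0,0,0,0,0,0,0,0,0,0,0,0,0,0,0]' 10
```

```text
time: 4.88
tool_pos: [0.6137, -0.0269, 0.0643]
time: 5.12
tool_pos: [0.6134, -0.0269, 0.063]
tool_rot: [-0.0, 0.635, 0.773, -0.0]
contact_force: [0.1, -0.1, 0.1]
gripper_width: 0.703
grasp_force: 0.0
time: 5.88
tool_pos: [0.6141, -0.0269, 0.0636]
tool_rot: [0.0, 0.635, 0.773, 0.0]
contact_force: [2.7, 0.4, 1.4]
gripper_width: 0.294
grasp_force: 58.7
```

```bash
python3 - <<'E'
from h import *
f=frame('wrist'); P=cloud(f); cv2.imwrite('pics/w3.png',cv2.resize(f['img'][220:400,180:370],None,fx=3,fy=3))
s=manip.state();A=q2R(s['tool_rot']);t=s['tool_pos']
Q=(P-t)@A*1000
for r in range(245,360,8): print(r,[ (int(q[1]),int(q[2])) if q[0]==q[0] else 0 for q in Q[r,215:330:8]])
E
```

```text
245 [(-28, 2), (-24, 3), (-20, 3), (-15, 2), (-11, 2), (-7, 1), (-3, 1), (0, 2), (3, 1), (7, 1), (11, 1), (15, 1), (19, 1), (24, 3), (28, 4)]
253 [(-28, 3), (-24, 3), (-20, 2), (-15, 1), (-12, 2), (-7, 1), (-3, 1), (0, 0), (4, 1), (7, 0), (12, 2), (15, 1), (20, 3), (24, 3), (28, 3)]
261 [(-28, 3), (-24, 1), (-18, -10), (-14, -10), (-12, 1), (-8, 1), (-3, -2), (0, -3), (3, -1), (8, 0), (12, 1), (14, -10), (18, -10), (24, 2), (28, 3)]
269 [(-26, -10), (-22, -11), (-17, -18), (-13, -18), (-12, 1), (-7, -3), (-3, -9), (0, -12), (3, -9), (8, 0), (12, 0), (13, -18), (17, -18), (22, -10), (28, 3)]
277 [(-24, -18), (-21, -18), (-16, -25), (-13, -25), (-12, 1), (-7, -11), (-3, -17), (0, -18), (3, -16), (7, -10), (12, 0), (13, -25), (16, -24), (21, -18), (24, -18)]
285 [(-23, -25), (-19, -31), (-15, -31), (-12, -30), (-12, 0), 0, (-3, -31), (0, -32), (3, -32), (7, -18), (12, 2), (12, -31), (16, -30), (20, -24), (23, -24)]
293 [(-22, -30), (-18, -36), (-15, -36), (-12, -31), (-9, -33), (-6, -35), (-3, -36), (0, -38), (3, -36), (6, -34), (9, -31), (12, -35), (15, -37), (18, -36), (22, -31)]
301 
[... 649 characters left out ...]
57), (15, -55), (17, -57)]
333 [(-16, -66), (-13, -67), (-14, -46), (-12, -36), (-8, -46), (-5, -49), (-2, -50), (0, -50), (2, -51), (5, -49), (8, -46), (12, -37), (11, -66), (13, -66), (16, -66)]
341 [(-15, -68), (-13, -70), (-14, -46), (-19, 18), (-8, -47), (-5, -51), (-2, -50), (0, -51), (2, -50), (5, -51), (8, -46), (19, 18), (11, -69), (13, -69), (15, -70)]
349 [(-15, -73), (-12, -73), (-12, -63), (-25, 63), (-19, 63), (-5, -50), (-2, -51), (0, -51), (2, -51), (5, -50), (19, 63), (25, 64), (10, -73), (12, -72), (15, -72)]
357 [(-14, -75), (-12, -75), (-11, -67), (-25, 63), (-19, 62), (-12, 63), (-2, -51), (0, -52), (2, -51), (12, 63), (19, 63), (25, 63), (10, -75), (12, -75), (14, -75)]
```

View pics/w3.png

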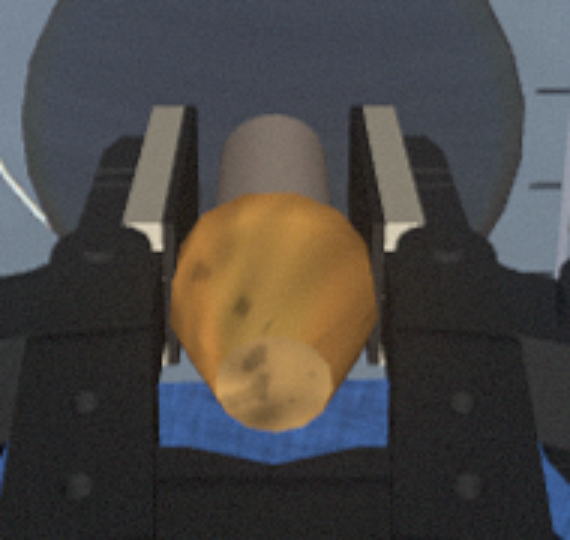

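The close crop shows the pad tips about 8 mm above the foot and the finger knuckles catching the cone at (175,290) and (375,290). The gripper needs to go about 5 mm lower.

```bash

python3 -m jog '[0,0,0,0,0,0,0,0,0,0,0,0,0,0,0.03,0,0,0,0,0,0.05,0,0,0,0,0,0.05,0,0,0]' 50 | sed -n 1,4p
python3 -m jog '[0,0,0,0,0,0,0,0,0,0,0,0,0,0,0,0,0,0,0,0,0,0,0,0,0,0,0,0,0,0,0,0,0,0,0,0]' 10
```

```text
time: 6.55
tool_pos: [0.6132, -0.0269, 0.0578]
tool_rot: [-0.0, 0.635, 0.773, -0.0]
contact_force: [0.1, 0.2, 0.5]
time: 7.3
tool_pos: [0.614, -0.027, 0.0591]
tool_rot: [0.0, 0.635, 0.773, 0.0]
contact_force: [-1.9, 1.2, 5.7]
gripper_width: 0.276
grasp_force: 59.3
```

The grip is firm at 59 N and presses the foot lightly down. I'll turn the stand 0.105 rad CCW and slide it to 45 mm short of the working ring, then look again.

```bash

python3 -m jog '[0,0,0,0,0,-0.01,0,0,0,0,0,-0.02,0.1,-0.015,0,0,0,-0.033,0.25,-0.035,0,0,0,-0.033,0.45,-0.06,0,0,0,-0.033,0.65,-0.085,0,0,0,-0.033,0.82,-0.108,0,0,0,-0.033,0.82,-0.108,0,0,0,-0.033]'
cat >> fit.py <<'E'
def shape(x,y): # stand top outline mask for fits
    foot=x*x+y*y<.045**2
    ton=(abs(x)<.028)&(y>0)&(y<.11)&~((abs(x)<.014)&(y>.064))
    return foot,ton
def slot(P,img,c0,yaw0,vmax):
    P=P.copy(); P[vmax:]=np.nan; z=P[...,2]; g=img.min(2)
    M=(g<95)&(z>.051)&(z<.0585); T=P[M][:,:2]
    y=np.array([-np.sin(yaw0),np.cos(yaw0)]); x=np.array([y[1],-y[0]]); d=T-c0
    k=(abs(d@x)<.036)&(d@y>.05)&(d@y<.118); T=T[k]; d=d[k]
    E={}
    for side in(-1,1):
        pts=[]
        for t in np.arange(.056,.102,.002):
            b=abs(d@y-t)<.001
            if b.sum()>3: pts.append(T[b][np.argmax(side*(d[b]@x))])
        vx,vy,px,py=cv2.fitLine(np.array(pts,np.float32),cv2.DIST_HUBER,0,.001,.001).ravel()
        if vy<0: vx,vy=-vx,-vy
        E[side]=(np.arctan2(-vx,vy),np.array([px,py])); print('tongue edge',side,E[side][0].round(4),(E[side][1]-c0)@x)
    print('tongue end',(d@y).max())
E
python3 - <<'E'
from fit import *
f=frame('wrist'); P=cloud(f); cv2.imwrite('pics/w4.png',f['img']); np.save('w4.npy',P)
s=manip.state(); c=s['tool_pos'][:2]; print(c, rel([.5778,.0953,s['tool_pos'][2]],.215))
slot(P,f['img'],c,.215,300)
z=P[...,2]; d=np.linalg.norm(P[...,:2]-[.5595,.1784],axis=-1); k=(z>.092)&(z<.108)&(d<.035); Q=P[k]; print('knob',Q[:,:2].mean(0),(Q.max(0)+Q.min(0))/2,Q.max(0)-Q.min(0),np.median(Q[:,2]))
E
```

```text
time: 8.3
tool_pos: [0.5874, 0.052, 0.0591]
tool_rot: [0.001, 0.593, 0.805, 0.0]
contact_force: [0.1, 0.9, 5.9]
gripper_width: 0.278
grasp_force: 61.1
[0.58735191 0.05208196] (array([ 0.441,  0.037, -0.   ]), np.float64(0.0273), 'yaw', np.float64(0.3009), 'z', array([ 0.001, -0.   , -1.   ]))
tongue edge -1 0.2027 -0.027351330849383855
tongue edge 1 0.202 0.028523372796001967
tongue end 0.10853379110454148
knob [0.56878386 0.15968126] [0.56862251 0.16024949 0.09572704] [0.0069976  0.00267681 0.0073366 ] 0.09482435369348195
```

View pics/w4.png

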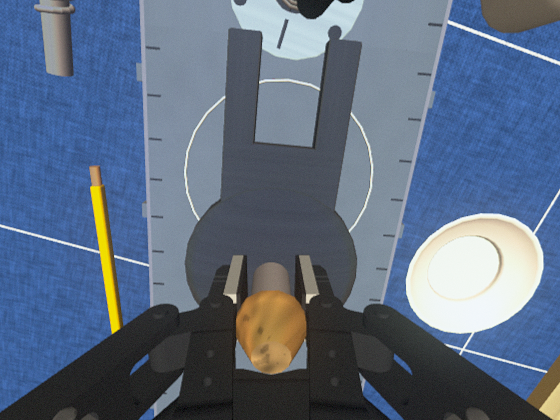

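The stand is at yaw 0.2025 and centred. The slot is at (285,90), facing the flange, and the engraved line on the flange runs (287,20)-(279,48). I'll slide in slowly while watching the force.

```bash

python3 -m jog '[0.05,0.004,0,0,0,-0.004,0.1,0.008,0,0,0,-0.004,0.15,0.013,0,0,0,-0.004,0.2,0.017,0,0,0,-0.004,0.25,0.021,0,0,0,-0.004]'
python3 -m jog '[0.05,0.004,0,0,0,0,0.1,0.008,0,0,0,0,0.15,0.013,0,0,0,0,0.19,0.016,0,0,0,0,0.19,0.016,0,0,0,0]'
python3 - <<'E'
from fit import *
P=np.load('w4.npy'); 
f=frame('wrist'); Q=cloud(f); s=manip.state(); c=s['tool_pos'][:2]; print(c,'to work',rel([.5778,.0953,s['tool_pos'][2]],.215)); slot(Q,f['img'],c,.215,300)
img=cv2.imread('pics/w4.png')
a,b=P[20,287],P[48,279]; print(a,b,'line dir',np.arctan2(*(b-a)[1::-1]))
# flange edge: brighter than bed, z~.045
g=img.min(2).astype(int); 
k=(abs(P[...,2]-.045)<.004)&(g>175)&(np.linalg.norm(P[...,:2]-[.5595,.1784],axis=-1)<.05); q=P[k][:,:2]; 
ed=[]
M=k.astype(np.uint8); cs,_=cv2.findContours(M,0,1)
C=max(cs,key=len)[:,0]; C=C[C[:,1]>2]; E=P[C[:,1],C[:,0],:2]
from scipy.optimize import least_squares
o=least_squares(lambda p:np.linalg.norm(E-p[:2],axis=1)-p[2],[.5595,.1784,.03],loss='soft_l1',f_scale=.001); print('flange',o.x,len(E),np.median(abs(o.fun)))
print('dir from centre',[np.arctan2(*(w[:2]-[.5595,.1784])[::-1]) for w in(a,b)])
E
```

```text
time: 8.98
tool_pos: [0.5828, 0.074, 0.059]
tool_rot: [0.002, 0.588, 0.809, -0.001]
contact_force: [1.7, -7.8, 5.0]
gripper_width: 0.279
grasp_force: 61.2
time: 9.6
tool_pos: [0.5784, 0.0931, 0.059]
tool_rot: [0.002, 0.588, 0.809, -0.001]
contact_force: [1.4, -6.1, 5.6]
gripper_width: 0.275
grasp_force: 61.2
[0.57838926 0.09309698] to work (array([ 0.023,  0.001, -0.   ]), np.float64(0.0311), 'yaw', np.float64(0.3128), 'z', array([ 0.002, -0.003, -1.   ]))
tongue edge -1 0.2193 -0.02782117631500572
tongue edge 1 1.2445 -0.0005844586129888536
tongue end 0.10815735199422474
[0.55998733 0.16386956 0.04556256] [0.55998708 0.15253155 0.0448529 ] line dir -1.5708181958628618
flange [0.55885478 0.17796587 0.02666799] 292 0.0025495452996806296
dir from centre [np.float64(-1.5372703990676222), np.float64(-1.551969393719338)]
```

```bash

python3 -m jog '[0.013,0.001,0,0,0,0,0.026,0.001,0,0,0,0,0.026,0.001,0,0,0,0]'|sed -n 1,4p
python3 -m jog '[0,0,0,0,0,0,0,0,0,0,0,0,0,0,0,0,0,0,0,0,-0.2,0,0,0,0,0,-0.8,0,0,0,0,0,-0.9,0,0,0]' 70 | sed -n 1,4p
python3 -m jog '[-0.2,0,-0.3,0,0,0,-0.4,0,-0.5,0,0,0,-0.4,0,-0.5,0,0,0]'|sed -n 1,2p
python3 - <<'E'
from fit import *
f=frame('wrist'); P=cloud(f); np.save('w5.npy',P); cv2.imwrite('pics/w5.png',f['img'])
img=f['img'];fit(P,img,np.array([.5778,.0945]),vmax=300)
slot(P,img,np.array([.5778,.0953]),.215,300)
E
```

```text
time: 10.02
tool_pos: [0.5779, 0.0952, 0.0591]
tool_rot: [0.002, 0.588, 0.809, -0.001]
contact_force: [1.8, -7.6, 6.0]
time: 10.78
tool_pos: [0.5803, 0.0974, 0.1555]
tool_rot: [0.004, 0.589, 0.808, 0.003]
contact_force: [0.6, -0.0, 1.5]
time: 11.15
tool_pos: [0.5906, 0.0577, 0.2008]
bed [ 0.5996 -0.0055  0.2166] medres 0.008496528897165227 1067 work [0.5738 0.1117] screw [0.5555 0.1947]
foot (577.589111328125, 94.58368682861328) 40.32594299316406 3478
tongue ((561.6532592773438, 168.15435791015625), (55.3480339050293, 66.42184448242188), 12.617142677307129) 2601
stand yaw 0.2133107374809976
cone [0.5773 0.0958 0.1089] [0.57769575 0.09399673 0.10590018]
tongue edge -1 0.2145 -0.02755297170762649
tongue edge 1 0.2341 0.027028615701817686
tongue end 0.10793093373302283
```

View pics/w5.png

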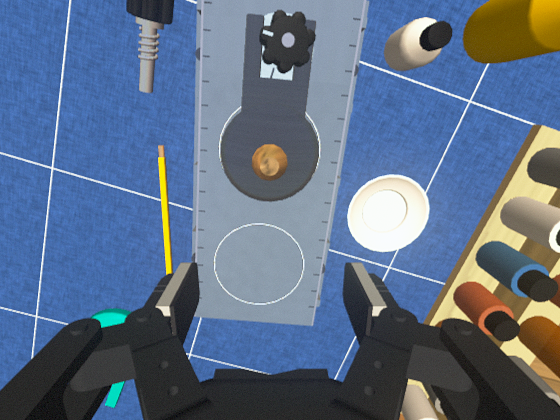

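The stand sits on the working ring with the slot squarely around the screw. The knob is at (287,40) and the cone at (268,160). Now a closer look at the knob's rib.

```bash

python3 -m jog '[0.5,0,0,0,0,0,0.95,0,0.2,0,0,0,0.95,0,0.2,0,0,0,0.95,0,0.2,0,0,0]'|sed -n 1,3p
python3 - <<'E'
from h import *
f=frame('wrist'); P=cloud(f); np.save('w6.npy',P); cv2.imwrite('w6f.png',f['img'])
u,v=proj(f,[.5595,.1784,.1]); print(u,v); u,v=int(u),int(v)
u0,v0=max(u-60,0),max(v-55,0); print(u0,v0)
cv2.imwrite('pics/w6.png',cv2.resize(f['img'][v0:v0+110,u0:u0+130],None,fx=5,fy=5,interpolation=cv2.INTER_CUBIC))
print(rel([.5595,.1784,.075]), manip.state()['joint_pos'].round(2))
import pickle; pickle.dump(f,open('w6.pkl','wb'))
E
```

```text
time: 11.7
tool_pos: [0.5593, 0.1495, 0.177]
tool_rot: [-0.001, 0.589, 0.808, -0.001]
283.9912903641431 183.19076440151065
223 128
(array([0.281, 0.088, 1.028]), 0, 'yaw', np.float64(0.311), 'z', array([-0.001, -0.   , -1.   ])) [ 0.13 -0.02  1.77 -0.    1.39 -0.18]
```

View pics/w6.png

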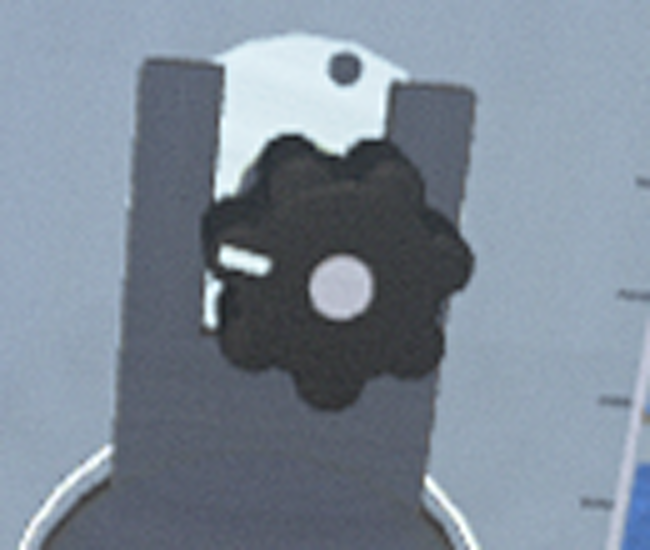

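```bash
python3 - <<'E'
from h import *
import pickle; f=pickle.load(open('w6.pkl','rb')); P=np.load('w6.npy')
def px(a,b): return 223+a/5,128+b/5
cpt=px(341,287); rib=px(243,262)
zt=np.nanmedian(P[int(cpt[1])-8:int(cpt[1])+8,int(cpt[0])-8:int(cpt[0])+8,2]); print('top z',zt)
c=plane(f,*cpt,zt); r=plane(f,*rib,zt); print(c,r-c,'rib dir',np.arctan2(*(r-c)[1::-1]))
a=np.arctan2(*(r-c)[1::-1]); print('to go CCW vs dir: back angle', (a-(-1.55))%(2*np.pi),(-1.55-a)%(2*np.pi))
k=(P[...,2]>.092)&(P[...,2]<.11)&(np.linalg.norm(P[...,:2]-c[:2],axis=-1)<.03); cc,rr=cv2.minEnclosingCircle((P[k][:,:2]*1000).astype(np.float32)); print(cc,rr)
E
```

```text
top z 0.09917848036123095
[0.56500138 0.17827346 0.09917848] [-0.01443152 -0.00082671  0.        ] rib dir -3.0843703442888515
to go CCW vs dir: back angle 4.748814962890735 1.5343703442888514
(563.901611328125, 179.16981506347656) 19.794780731201172
```

The rib at crop (243,262) against the hub at (341,287) gives a direction of -3.08. The engraved line is at -1.55, so there is about 1.53 rad to go backward. The knob leans about 4 mm, so I'll grip centred on the bush axis.

```bash

python3 -m jog '[0.28,0.093,0.2,0,0,0,0.28,0.093,0.5,0,0,0,0.28,0.093,0.9,0,0,0]' 80 |sed -n 1,4p
python3 -m jog '[0,0,0.1,0,0,0,0,0,0.19,0,0,0,0,0,0.19,0,0,0]' |sed -n 1,4p
python3 -m jog '[0,0,0,0,0,0,0,0,0,0,0,0,0,0,0,0,0,0,0,0,0,0,0,0,0,0,0,0,0,0]' 30
```

```text
time: 12.12
tool_pos: [0.5621, 0.1784, 0.0892]
tool_rot: [0.001, 0.589, 0.808, 0.001]
contact_force: [0.9, -0.5, 0.6]
time: 12.5
tool_pos: [0.5609, 0.1787, 0.0701]
tool_rot: [0.0, 0.589, 0.808, 0.0]
contact_force: [-0.2, -0.7, 0.3]
time: 13.12
tool_pos: [0.5611, 0.179, 0.0705]
tool_rot: [0.001, 0.589, 0.808, 0.001]
contact_force: [0.5, -0.2, 4.8]
gripper_width: 0.448
grasp_force: 60.1
```

```bash

python3 -m jog '[0,0,-0.001,0,0,-0.03,0,0,-0.003,0,0,-0.08,0,0,-0.005,0,0,-0.13,0,0,-0.007,0,0,-0.18,0,0,-0.009,0,0,-0.23,0,0,-0.011,0,0,-0.28,0,0,-0.012,0,0,-0.33,0,0,-0.013,0,0,-0.36]'
python3 -m jog '[0,0,0,0,0,-0.02,0,0,0,0,0,-0.04,0,0,0,0,0,-0.06,0,0,0,0,0,-0.06]'
python3 -c "
from h import *
s=manip.state();print(s['ft_torque'].round(3),s['joint_pos'].round(2),rel([.56,.178,.07])[3])"
```

```text
time: 14.12
tool_pos: [0.559, 0.179, 0.0691]
tool_rot: [-0.001, 0.063, 0.998, 0.0]
contact_force: [0.2, 0.5, -3.4]
gripper_width: 0.448
grasp_force: 60.7
time: 14.62
tool_pos: [0.5591, 0.1789, 0.0691]
tool_rot: [-0.001, -0.03, 1.0, -0.0]
contact_force: [-0.4, 0.0, -3.9]
gripper_width: 0.451
grasp_force: 60.6
[ 0.151 -0.068  0.027] [ 0.18  0.12  1.83  0.    1.2  -1.45] 1.63
```

```bash
python3 - <<'E'
from h import *
import pickle
f=frame('wrist'); pickle.dump(f,open('w7.pkl','wb')); u,v=proj(f,[.560,.1785,.099]); u,v=int(u),int(v); print(u,v)
u0,v0=u-65,v-55; print(u0,v0)
cv2.imwrite('pics/w7.png',cv2.resize(f['img'][v0:v0+110,u0:u0+130],None,fx=5,fy=5,interpolation=cv2.INTER_CUBIC))
E
```

```text
269 308
204 253
```

View pics/w7.png

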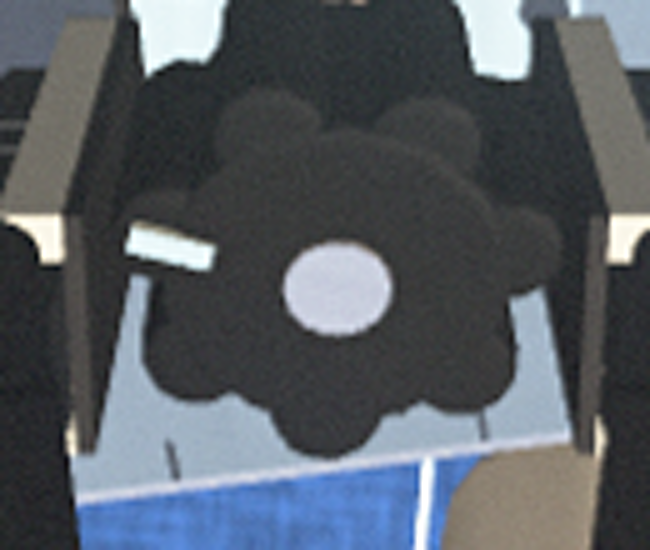

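The rib at crop (170,247) with the hub at (337,288) is unchanged relative to the fingers, so the knob turned with them. I'll go on another 0.35 rad and then ease the grip.

```bash
cat > knob.py <<'E'
from h import *
def top(f):
    P=cloud(f); d=np.linalg.norm(P[...,:2]-[.560,.1785],axis=-1); k=(d<.013)&(P[...,2]>.075)&(P[...,2]<.115); q=P[k]
    g=f['img'].min(2); hub=k&(g>120)&(d<.012); H=P[hub]
    return 'top z',np.median(q[:,2]).round(4),len(q),'hub',H.mean(0).round(4),len(H)
if __name__=='__main__': print(top(frame('wrist')),manip.state()['time'])
E
python3 -c "
from knob import *;import pickle
f=pickle.load(open('w7.pkl','rb'));print(top(f));P=cloud(f)
c=P[253+57,204+67];r=P[253+49,204+34];print(c,r,np.arctan2(*(r-c)[1::-1]))"
python3 -m jog '[0,0,-0.001,0,0,-0.03,0,0,-0.002,0,0,-0.06,0,0,-0.003,0,0,-0.09,0,0,-0.003,0,0,-0.11,0,0,-0.003,0,0,-0.11]'
python3 knob.py
python3 -m jog '[0,0,0,0,0,0,0,0,0,0,0,0,0,0,0,0,0,0]' 46|sed -n 2,6p
python3 knob.py
```

```text
('top z', np.float64(0.0974), 2540, 'hub', array([0.5613, 0.1783, 0.0979]), 344)
[0.56086795 0.17930089 0.09847604] [0.5580957  0.16538499 0.09804828] -1.7674367137442901
time: 15.3
tool_pos: [0.5597, 0.1788, 0.0704]
tool_rot: [-0.001, -0.201, 0.98, -0.0]
contact_force: [-1.2, 0.2, -1.8]
gripper_width: 0.446
grasp_force: 60.6
('top z', np.float64(0.0988), 2577, 'hub', array([0.562 , 0.179 , 0.0991]), 341) 15.35
tool_pos: [0.5606, 0.179, 0.0713]
tool_rot: [0.0, -0.201, 0.98, -0.0]
contact_force: [-0.2, 0.2, 0.3]
gripper_width: 0.539
grasp_force: 0.0
('top z', np.float64(0.0949), 2494, 'hub', array([0.5617, 0.1797, 0.0954]), 345) 15.775
```

Past the mark by about 0.13 rad, the knob top fell from 0.0988 to 0.095 on easing the grip, matching the "39 mm just after" height, so it dropped. Now I'll regrip lower and turn forward.

```bash

python3 -m jog '[0,0,0.02,0,0,0,0,0,0.04,0,0,0,0,0,0.04,0,0,0]'|sed -n 2,4p
python3 -m jog '[0,0,0,0,0,0,0,0,0,0,0,0,0,0,0,0,0,0,0,0,0,0,0,0]' 30|sed -n 2,6p
python3 knob.py
python3 -m jog '[0,0,0.001,0,0,0.03,0,0,0.002,0,0,0.08,0,0,0.004,0,0,0.13,0,0,0.005,0,0,0.18,0,0,0.007,0,0,0.23,0,0,0.008,0,0,0.28,0,0,0.01,0,0,0.33,0,0,0.01,0,0,0.34]'
python3 knob.py
```

```text
tool_pos: [0.56, 0.1789, 0.0665]
tool_rot: [-0.0, -0.201, 0.98, 0.0]
contact_force: [-0.6, 0.6, -0.3]
tool_pos: [0.5602, 0.1789, 0.067]
tool_rot: [0.0, -0.201, 0.98, -0.0]
contact_force: [-0.6, -1.1, 0.5]
gripper_width: 0.453
grasp_force: 60.1
('top z', np.float64(0.095), 2658, 'hub', array([0.5628, 0.1791, 0.0954]), 337) 16.7
time: 17.7
tool_pos: [0.5604, 0.1788, 0.066]
tool_rot: [0.0, 0.325, 0.946, -0.0]
contact_force: [0.5, -0.9, 0.9]
gripper_width: 0.445
grasp_force: 60.2
('top z', np.float64(0.0941), 2586, 'hub', array([0.5615, 0.1768, 0.0945]), 339) 17.75
```

Threading cleanly with low force. I'll continue to the half turn, then regrip.

```bash

python3 -m jog '[0,0,0.001,0,0,0.03,0,0,0.002,0,0,0.08,0,0,0.004,0,0,0.13,0,0,0.005,0,0,0.18,0,0,0.007,0,0,0.23,0,0,0.008,0,0,0.28,0,0,0.01,0,0,0.33,0,0,0.01,0,0,0.34]'
python3 -m jog '[0,0,0.001,0,0,0.03,0,0,0.002,0,0,0.08,0,0,0.004,0,0,0.13,0,0,0.005,0,0,0.18,0,0,0.007,0,0,0.23,0,0,0.008,0,0,0.28,0,0,0.01,0,0,0.33,0,0,0.01,0,0,0.33]'
python3 -c "
from h import *
print(rel([0,0,0])[3],manip.state()['joint_pos'].round(2))"
python3 knob.py
```

```text
time: 18.75
tool_pos: [0.5602, 0.1785, 0.0649]
tool_rot: [0.0, 0.761, 0.649, -0.0]
contact_force: [-0.6, -2.8, 1.8]
gripper_width: 0.449
grasp_force: 60.2
time: 19.75
tool_pos: [0.5603, 0.1784, 0.064]
tool_rot: [0.001, 0.982, 0.188, -0.0]
contact_force: [-0.3, -3.0, 1.7]
gripper_width: 0.451
grasp_force: 60.4
-1.1928 [ 0.18  0.13  1.83 -0.    1.19  1.38]
('top z', np.float64(0.0921), 2568, 'hub', array([0.5577, 0.1783, 0.0926]), 330) 19.8
```

```bash
cat >> knob.py <<'E'
def rib(f):
    P=cloud(f); g=f['img'].min(2); z=P[...,2]; d=np.linalg.norm(P[...,:2]-[.560,.1785],axis=-1)
    k=(d<.024)&(z>.08)&(z<.115)&(g>110)
    n,l,st,ce=cv2.connectedComponentsWithStats(k.astype(np.uint8)); out=[]
    for i in range(1,n):
        if st[i,4]>25: out.append((st[i,4],np.nanmean(P[l==i],axis=0)))
    h=min(out,key=lambda o:np.linalg.norm(o[1][:2]-[.560,.1785]))[1]
    for a,c in out: print('blob',a,(c-h).round(4),'ang',np.arctan2(*(c-h)[1::-1]).round(3),'r',np.linalg.norm((c-h)[:2]).round(4))
E
python3 -c "from knob import *;rib(frame('wrist'))"
python3 -m jog '[0,0,0,0,0,0,0,0,0,0,0,0,0,0,0,0,0,-0.05,0,0,0,0,0,-0.1,0,0,0,0,0,-0.15,0,0,0,0,0,-0.2,0,0,0,0,0,-0.25,0,0,0,0,0,-0.25]' 62|sed -n 1,6p
python3 -c "from knob import *;f=frame('wrist');rib(f);print(top(f))"
python3 -m jog '[0,0,0,0,0,-0.05,0,0,0,0,0,-0.1,0,0,0,0,0,-0.15,0,0,0,0,0,-0.2,0,0,0,0,0,-0.25,0,0,0,0,0,-0.3,0,0,0,0,0,-0.35,0,0,0,0,0,-0.4]'|sed -n 1,3p
python3 -m jog '[0,0,0,0,0,-0.05,0,0,0,0,0,-0.1,0,0,0,0,0,-0.15,0,0,0,0,0,-0.2,0,0,0,0,0,-0.25,0,0,0,0,0,-0.3,0,0,0,0,0,-0.35,0,0,0,0,0,-0.36]'|sed -n 1,3p
python3 -c "from knob import *;f=frame('wrist');rib(f);print(top(f),rel([0,0,0])[3],manip.state()['joint_pos'][5])"
```

```text
blob 32 [0.0024 0.0241 0.0101] ang 1.47 r 0.0242
blob 38 [ 0.0183 -0.0157  0.01  ] ang -0.709 r 0.0242
blob 98 [-0.0012  0.0144  0.0002] ang 1.652 r 0.0145
blob 313 [0. 0. 0.] ang 0.0 r 0.0
time: 20.85
tool_pos: [0.5601, 0.1793, 0.0638]
tool_rot: [-0.0, 0.837, 0.547, 0.0]
contact_force: [-0.4, -0.3, -1.3]
gripper_width: 0.723
grasp_force: 0.0
blob 101 [-0.0013  0.0145  0.0002] ang 1.658 r 0.0146
blob 319 [0. 0. 0.] ang 0.0 r 0.0
('top z', np.float64(0.0922), 2558, 'hub', array([0.5575, 0.1781, 0.0926]), 334)
time: 21.9
tool_pos: [0.5602, 0.1791, 0.0639]
tool_rot: [-0.0, 0.353, 0.935, 0.0]
time: 22.9
tool_pos: [0.5602, 0.179, 0.0639]
tool_rot: [0.0, -0.201, 0.98, 0.0]
blob 346 [0. 0. 0.] ang 0.0 r 0.0
blob 102 [-0.0011  0.0146  0.0001] ang 1.646 r 0.0146
('top z', np.float64(0.0921), 2570, 'hub', array([0.5575, 0.178 , 0.0926]), 364) 1.9751 -1.7923911771037357
```

The screw stayed put, with the rib still at 1.65. I'll regrip and make the second half turn.

```bash

python3 -m jog '[0,0,0.005,0,0,0,0,0,0.005,0,0,0,0,0,0.005,0,0,0,0,0,0.005,0,0,0,0,0,0.005,0,0,0]' 30|sed -n 2,6p
python3 -m jog '[0,0,0.001,0,0,0.03,0,0,0.002,0,0,0.08,0,0,0.004,0,0,0.13,0,0,0.005,0,0,0.18,0,0,0.007,0,0,0.23,0,0,0.008,0,0,0.28,0,0,0.01,0,0,0.33,0,0,0.01,0,0,0.34]'|sed -n 2,6p
python3 -m jog '[0,0,0.001,0,0,0.03,0,0,0.002,0,0,0.08,0,0,0.004,0,0,0.13,0,0,0.005,0,0,0.18,0,0,0.007,0,0,0.23,0,0,0.008,0,0,0.28,0,0,0.01,0,0,0.33,0,0,0.01,0,0,0.34]'|sed -n 2,6p
python3 -c "from knob import *;f=frame('wrist');rib(f);print(top(f))"
```

```text
tool_pos: [0.5603, 0.1789, 0.0635]
tool_rot: [0.0, -0.201, 0.98, -0.0]
contact_force: [0.0, 0.6, 1.8]
gripper_width: 0.451
grasp_force: 60.0
tool_pos: [0.5604, 0.1784, 0.0625]
tool_rot: [0.0, 0.325, 0.946, -0.0]
contact_force: [-0.3, -3.6, 2.1]
gripper_width: 0.444
grasp_force: 60.3
tool_pos: [0.5601, 0.1782, 0.0614]
tool_rot: [0.0, 0.761, 0.649, -0.001]
contact_force: [-1.7, -4.6, 1.9]
gripper_width: 0.453
grasp_force: 60.3
blob 53 [0.0221 0.0028 0.0072] ang 0.124 r 0.0223
blob 348 [0. 0. 0.] ang 0.0 r 0.0
blob 40 [-0.0204  0.0087  0.0093] ang 2.739 r 0.0221
blob 104 [ 0.013  -0.0068 -0.0001] ang -0.484 r 0.0146
('top z', np.float64(0.09), 2572, 'hub', array([0.5612, 0.1814, 0.0905]), 367)
```

```bash

python3 -m jog '[0,0,0.001,0,0,0.03,0,0,0.002,0,0,0.08,0,0,0.004,0,0,0.13,0,0,0.005,0,0,0.18,0,0,0.007,0,0,0.23,0,0,0.008,0,0,0.28,0,0,0.009,0,0,0.33,0,0,0.009,0,0,0.33]'
python3 -m jog '[0,0,0,0,0,0,0,0,0,0,0,0]'
python3 -c "
from knob import *;f=frame('wrist');rib(f);print(top(f),rel([0,0,0])[3])
from fit import slot; slot(cloud(f),f['img'],np.array([.5778,.0953]),.215,420)
t=frame('top'); P=cloud(t); d=np.linalg.norm(P[...,:2]-[.5778,.0953],axis=-1); q=P[(d<.025)&(P[...,2]>.1)&(P[...,2]<.12)]; print('cone',q.mean(0),len(q))"
```

```text
time: 26.62
tool_pos: [0.5598, 0.1783, 0.0604]
tool_rot: [0.001, 0.982, 0.188, -0.001]
contact_force: [-2.3, -4.5, 2.6]
gripper_width: 0.45
grasp_force: 60.5
time: 26.88
tool_pos: [0.5599, 0.1783, 0.0604]
tool_rot: [0.001, 0.982, 0.188, -0.001]
contact_force: [-1.2, -5.1, 2.2]
gripper_width: 0.45
grasp_force: 60.5
blob 346 [0. 0. 0.] ang 0.0 r 0.0
blob 36 [-0.003   0.022   0.0094] ang 1.706 r 0.0222
blob 40 [ 0.0129 -0.018   0.0093] ang -0.948 r 0.0222
blob 104 [ 0.0007 -0.0145 -0.0001] ang -1.521 r 0.0146
('top z', np.float64(0.089), 2568, 'hub', array([0.5627, 0.1789, 0.0894]), 358) -1.1923
tongue edge -1 -0.8365 0.0017841748976977698
tongue edge 1 0.2258 0.028253180037867462
tongue end 0.10804328360877603
cone [0.57835473 0.09577796 0.10958473] 60
```

```bash
python3 -c "
from plant import manip; print(manip.job_done())"
```

```text
the job is handed in; nothing more can be done
None
```

The job is handed in at 27 s, no verdict shown: the stand is on the working ring with its slot around the screw, and the screw was backed to its drop (stopped about 0.13 rad past), then turned forward one full turn, with the knob still gripped.

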